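Clamp a clay jar in the padded bench chuck

ROBOT

A 6-joint arm with a two-finger parallel gripper is mounted at the origin on the work surface. World frame = base frame: x ahead of the robot, y to its left, z up, the work surface at z = 0. Lengths are in mm, angles in rad, forces in N, time in s.
With the tool pointing down it reaches from about 275 to 750 mm from the base axis. Payload 10.2 kg.
Tool frame: the origin (TCP) lies between the finger pads; the fingertips stand 8 mm ahead of it and the grasp point (between the pads) lies 11 mm behind it; z points along the fingers, y is the line along which they close (so a half turn about z gives the same grasp; the last joint's range is limited). The gripper opens to 85 mm and grips with 20 to 120 N. Pads are 22 mm wide; open, the fingers measure 114 mm over their backs; the gripper's body (76 mm by 85 mm) begins 54 mm behind the grasp point. The pads swing forward as they close: fully open they stand 13 mm farther back than shut.
Start: joints at [-1.469, 0.313, 1.498, -0, 1.331, -0.223], TCP at [167.525, -497.561, 215.994] pointing down, gripper open.
Joint ranges: [-2.94, 2.94], [-0.97, 2.17], [0.19, 2.56], [-1.23, 4.37], [0.02, 3.11], [-2.88, 2.88]. Speed limits (rad/s): [2.39, 2.39, 3.01, 3.14, 3.14, 3.14].

INTERFACE

Orientations are given as a unit quaternion [w, x, y, z].
In Python, from rig import * gives the robot as it stands.
- The arm moves only by the shell command python3 -m handwheel 'ROWS' [FORCE]. ROWS is JSON, a list that holds one entry, the list of rows, each a list of 7 numbers: the shift along the world's x, y, z in mm, then the turn, a rotation vector about the world's x, y, z in degrees, then the opening, from -1 (shut) to 1 (fully open). A call has 1 to 8 rows; each row shifts and turns the commanded pose from where the row before left it; what a row does not reach is not made up. A row lasts 1/8 s, in which the tool goes at most 62.5 mm and 10.7 degrees, less where a joint would pass 70% of its speed; a pose out of reach is approached as far as the arm can. A call is refused whole if a number of a shift passes 62.5 or a number of a turn 10.7, either way. A call with a gripper value outside its range is refused whole. The fingers move at their own pace and stop on an object; FORCE is the grip in N (left out, the last holds). Time passes only in rows, so rows that do not move let the fingers close. It gives the time, the measured TCP pose, the force, the opening and the grip force at its end, in the units of the state.
- sense(): the state, without advancing time (a new reading comes with each control period).
- capture(name): name is "side" or "top"; returns a dict with "image" (400x640x3 uint8, red, green, blue), "fx", "fy", "cx", "cy" (pixels), "rvec" (rotation vector, rad) and "tvec" (3), from world to camera coordinates, as OpenCV has them. Camera axes: x right, y down, z forward; pixel columns grow to the right and rows downward; lengths in mm; the calibration is good to about 2 mm. A picture is of the moment at which its call begins. There is no depth.
- finish_job(): hands the job in; it is judged then, once.
The state is a dict: "time_s": time; "joints": joint angles; "dq": joint speeds; "tau": joint torques, N m; "eef_pos": TCP position; "ee_rot": TCP orientation; "force": force on the tool from outside, world axes, zero at the start; "wrist_torque": the same for the moment, N m; "grip_width": opening from 0.0 (shut) to 1.0 (fully open); "grip_force": force on a finger pad.
Only numpy, scipy, OpenCV 4.12 (cv2) and the standard library are available. Lean on these libraries where they do the work, as an engineer would, in place of code of your own. Each camera call takes 0.05 s, during which the arm holds its last target. There are 200 camera calls.

TASK

Push the bench chuck's handle round to open its three jaws, then stand the small stoppered clay jar upright on the chuck's bed between them and let it go. Then push the handle back until all three jaws grip the jar's foot firmly, so that it stays clamped when you take your hand away. The jar is fragile: do not drop it, tip it over or overtighten the jaws (a push of about 10 N on the handle is enough), and leave everything else on the bench where it is.

Things in the scene. Friction and masses are not known exactly. Their poses are not given: they have to be found in the camera images.
- chuck: Self-centring bench chuck, fixed to the bench: round grey foot 190 mm across, aluminium body 156 mm across, with a steel sleeve (172 mm across, 22 to 46 mm above the bench) turning about its upright axis. Origin: on the axis, at bench height; z up
- bed (a point): Centre of the chuck's flat top (the bed), on the axis, 60 mm above the bench. x, y, z axes parallel to the chuck's
- sleeve (a joint): Turn of the sleeve, rad, 0 to 1.25. 0: jaws fully open; it grows as the handle goes clockwise seen from above, and the jaws close. Each jaw's face is 46 mm - 20 mm x (joint value) from the axis. The sleeve is a little stiff (about 3 N at the handle) and stays where it is left
- handle (a point): Centre of the top of the sleeve's handle: an upright black cylinder, 18 mm across, from 27 to 105 mm above the bench, 125 mm from the chuck's axis, carried on a radial bar 14 mm thick at 34 mm height. At joint value 0 it stands in the direction of chuck yaw + 3.75 rad; at value q in direction chuck yaw + 3.75 - q
- jaw1: Jaw with flat face of slick white plastic 26 mm wide and 26 mm high, steel behind, 28 mm long radially, standing on the bed. Origin: middle of the lower edge of its face; x points outwards from the chuck's axis. Direction from the axis: chuck yaw + 1.05 rad
- jaw2: The same, in direction chuck yaw + 3.14 rad
- jaw3: The same, in direction chuck yaw - 1.05 rad
- jar: Small clay jar, 115 mm high, about 0.3 kg, round: straight foot 60 mm across and 30 mm high, belly 80 mm across at 52 to 64 mm, straight neck 48 mm across from 84 mm up to the top, closed with a cork. Origin: centre of its underside; z up
- beaker: Bystander: clear plastic beaker, 72 mm across, 85 mm high, origin at its underside
- bowl: Bystander: clay bowl, 90 mm across, 45 mm high, origin at its underside
- tape: Bystander: roll of paper tape lying flat, 90 mm across, 25 mm high, origin at its underside
- bottle: Bystander: white bottle, 68 mm across, 190 mm high, origin at its underside
- vase: Bystander: footed clay vase, 125 mm across, 195 mm high, origin at its underside
- brush: Bystander: brush lying on the bench
- spatula: Bystander: spatula lying on the bench
Mind the look-alikes: they are no part of the job. What is shaped like the jar but blue is not meant.

How it is judged (in metres and radians):
On the way, in this order (a step that is already met when the one before it is completed fails the run):
1. the sleeve is turned back so that the jaws' faces are clear of the foot's radius (joint below 0.75) (value of joint sleeve below 0.75 rad), for 0.1 s.
2. the jar stands upright on the bed between the open jaws, let go by the fingers (horizontal distance between jar and bed below 0.018 m and z of jar in the frame of bed between -0.004 and 0.004 m and angle between jar's own z axis and vertical below 0.06 rad and contact force between the fingers and jar below 0.1 N and linear speed of jar below 0.02 m/s), for 0.2 s.
At the end, for the whole second after the job is handed in: The jar stands upright (within 0.06 rad) on the bed (within 4 mm of its height), centred within 4 mm, at rest, and each of the three jaws presses on it with more than 1 N; the sleeve is still (horizontal distance between jar and bed below 0.004 m and z of jar in the frame of bed between -0.004 and 0.004 m and angle between jar's own z axis and vertical below 0.06 rad and contact force between each of jaw1, jaw2, jaw3 and jar above 1 N and linear speed of jar below 0.01 m/s and velocity of joint sleeve between -0.03 and 0.03 rad/s); the robot touches nothing.
It fails at once if a jaw presses on the jar with more than 60 N (overtightened) (contact force between any of jaw1, jaw2, jaw3 and jar above 60 N).
It fails at once if the jar is tipped by more than 0.6 rad (angle between jar's own z axis and vertical above 0.6 rad).
It fails at once if the jar is dropped: it falls faster than 0.45 m/s (about 10 mm of free fall) with no finger on it (linear speed of jar above 0.45 m/s and contact force between the fingers and jar below 0.1 N).
It fails at once if a bystander is moved by more than 30 mm (distance of any of beaker, bowl, tape, bottle, vase, brush, spatula from where it was at the start of the episode above 0.03 m).
It also fails if it takes over 70 s, if anything falls off the work surface, if the arm or the gripper's body presses on something with over 40 N, if the wrist force passes 120 N, or if a joint passes its speed limit or range.

## Working session

There is one attempt and no reset: what is moved stays moved. The work goes in short steps, Python scripts to look and compute and a shell command to move; the robot and the scene stay as the last step left them, time stands still between calls to the robot, and variables do not carry over. Pictures are saved under pics/ and viewed, at most 10 in all, crops included, and the job is handed in when it is done.

```bash
mkdir -p pics
python3 - <<'E'
from rig import *
import cv2
for n in("side","top"):
    c=capture(n); cv2.imwrite(f"pics/{n}0.png",c["image"][:,:,::-1])
    print(n,[c[k] for k in("fx","fy","cx","cy","rvec","tvec")])
s=sense();print(s)
E
```

```text
side [511.60633708536403, 511.60633708536403, 321.17194120303753, 197.98245586754902, array([ 2.21906474,  0.89828547, -0.37998047]), array([-436.83844802, -241.99904653, 1910.93062227])]
top [362.41877523594036, 362.41877523594036, 310.22209754115926, 196.78818074572658, array([ 2.18916108, -2.16061339,  0.116857  ]), array([  -8.3947121 ,  620.51472157, 1060.11605193])]
{'time_s': 0.1, 'joints': array([-1.46940235e+00,  3.13399606e-01,  1.49836282e+00, -1.48692891e-05,
        1.33099168e+00, -2.23398779e-01]), 'dq': array([ 0.00015532, -0.0010192 , -0.00290325,  0.00216231,  0.0003471 ,
        0.0017151 ]), 'tau': array([ 2.52229103e-03, -4.12898326e+01, -2.60139084e+01, -1.85377412e-04,
        3.06004775e-03,  6.51541882e-06]), 'eef_pos': array([ 167.49370003, -497.30489641,  215.48882494]), 'ee_rot': array([-5.80081719e-04,  9.86842210e-01,  1.61685236e-01,  2.81960103e-05]), 'force': array([-0.43262803,  0.40714368,  0.16866181]), 'wrist_torque': array([ 0.03721543,  0.00391321, -0.03372364]), 'grip_force': 0.0, 'grip_width': 1.0001324561758986}
```

View pics/top0.png

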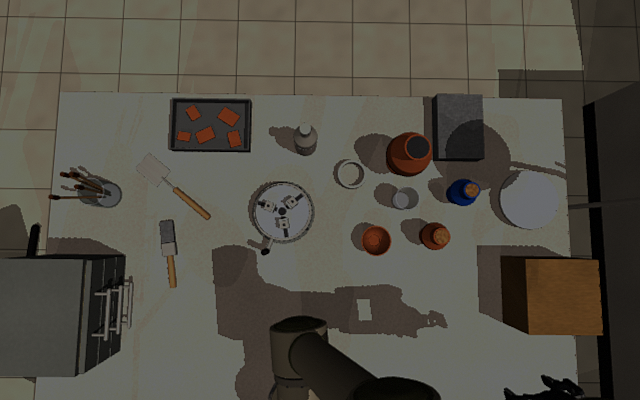

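View pics/side0.png

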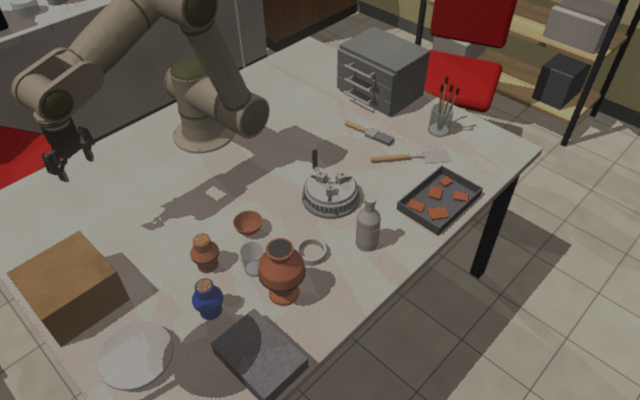

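Jar candidates: the terracotta one with a cork (top (435,236), side (205,252)), the blue one with a cork (top (463,191), side (208,300)), and the large open vase (top (410,153)). The small terracotta one fits: right shape, stoppered, not blue. I'll confirm it with an enlarged crop that also shows the chuck.

Run:
```python
import cv2,numpy as np
t=cv2.imread("pics/top0.png");s=cv2.imread("pics/side0.png")
def c(im,x,y,w=80,h=60,k=5): return cv2.resize(cv2.convertScaleAbs(im[y:y+h,x:x+w],alpha=1.7),(400,300),interpolation=cv2.INTER_CUBIC)
cv2.imwrite("pics/crop1.png",np.vstack([np.hstack([c(t,240,176,112,84),c(t,400,205)]),np.hstack([c(s,290,145),c(s,165,225)])]))
```

```text
(no output)
```

View pics/crop1.png

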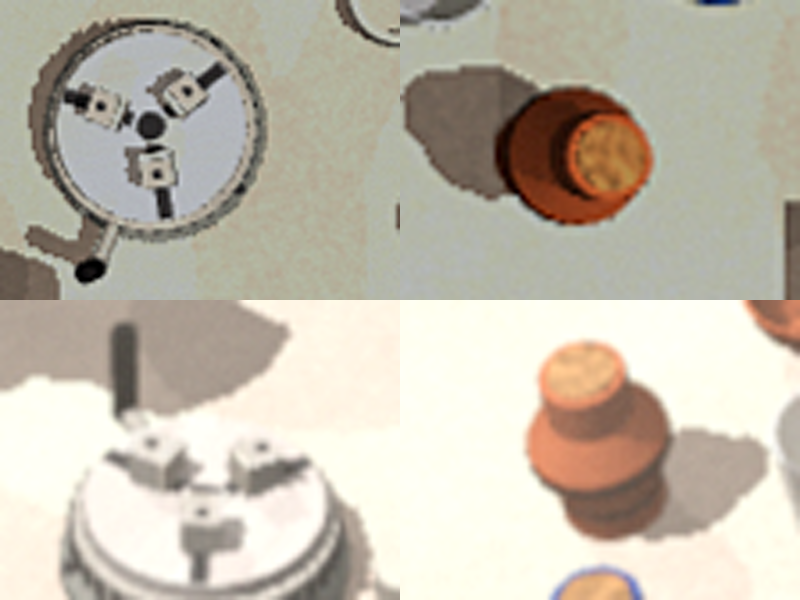

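The terracotta jar is confirmed: small and corked, with its cork at top px (442.4,236) and side px (201.8,239). The chuck's bed hole is at top px (282,211) and its handle is near (265.5,251.5).

```bash
cat > h.py <<'E'
from rig import *
import cv2,numpy as np
from scipy.spatial.transform import Rotation as Ro
def ray(c,u,v,z):
    R=cv2.Rodrigues(c["rvec"])[0];o=-R.T@c["tvec"]
    d=R.T@np.array([(u-c["cx"])/c["fx"],(v-c["cy"])/c["fy"],1]);return (o+d*(z-o[2])/d[2])[:2]
def proj(c,p):
    K=np.array([[c["fx"],0,c["cx"]],[0,c["fy"],c["cy"]],[0,0,1]])
    return cv2.projectPoints(np.array(p,float).reshape(-1,3),c["rvec"],c["tvec"],K,None)[0][:,0]
def ellipse_center(mask):
    k=max(cv2.findContours(mask.astype(np.uint8),0,1)[0],key=cv2.contourArea);return cv2.fitEllipse(k)
E
python3 - <<'E'
from h import *
t=capture("top");s=capture("side")
for c in(t,s):
    R=cv2.Rodrigues(c["rvec"])[0];print("cam",-R.T@c["tvec"])
print("bed",ray(t,282,211,60)); 
print("jar",ray(t,442.4,236,115),ray(s,201.8,239,115))
# cork segmentation
for n,c,(x,y,w,h) in(("t",t,(425,220,30,30)),("s",s,(188,230,30,20))):
    im=cv2.cvtColor(c["image"],cv2.COLOR_RGB2HSV)[y:y+h,x:x+w]
    rgb=c["image"][y:y+h,x:x+w].astype(float)
    m=(rgb[...,1]>0.55*rgb[...,0])&(im[...,1]>95)
    (u,v),ax,_=ellipse_center(m);print(n,u+x,v+y,ax,ray(c,u+x,v+y,115))
# bed disc: bright bluish region fit
x,y,w,h=245,176,75,66
g=c=t["image"][y:y+h,x:x+w].astype(float)
m=(g[...,2]>g[...,0]-2)&(g.mean(-1)>90)
m=cv2.morphologyEx(m.astype(np.uint8),cv2.MORPH_OPEN,np.ones((3,3)))
k=max(cv2.findContours(m,0,1)[0],key=cv2.contourArea);e=cv2.fitEllipse(cv2.convexHull(k))
print("disc",e[0][0]+x,e[0][1]+y,e[1],ray(t,e[0][0]+x,e[0][1]+y,60))
for p in((265.5,251.5),(264.5,252.5)):print("h",ray(t,*p,105),ray(t,*p,66))
# handle dark blob in both
for n,c,(x,y,w,h),th in(("t",t,(258,246,14,12),35),("s",s,(305,146,20,26),45)):
    g=c["image"][y:y+h,x:x+w].max(-1);ys,xs=np.where(g<th);print(n,len(xs),xs.min()+x,xs.max()+x,ys.min()+y,ys.max()+y,xs.mean()+x,ys.mean()+y)
# jaws block directions
for p in((157,172),(186,92),(102,105)):
    print("jaw",ray(t,240+p[0]/3.571,176+p[1]/3.571,86))
E
```

```text
cam [ 513.1004435     8.5587556  1116.06886751]
cam [1378.36655644 -774.93275982 1183.48302274]
bed [574.92315418  81.72083224]
jar [ 508.59299325 -365.17299115] [ 508.06940719 -361.11992327]
t 442.0743865966797 235.62119960784912 (13.18757438659668, 14.044753074645996) [ 509.62002219 -364.29680558]
s 200.48949909210205 241.72753143310547 (14.995259284973145, 18.42460823059082) [ 513.39021308 -369.41365279]
disc 297.543701171875 216.5933380126953 (18.660539627075195, 38.30088806152344) [559.22224445  36.16756369]
h [459.85217437 121.8204711 ] [457.79822675 126.18931979]
h [457.08824318 124.50782637] [454.92768233 128.98033453]
t 43 261 269 248 254 264.69767441860466 251.18604651162792
s 1 314 314 165 165 314.0 165.0
jaw [536.14430633  73.59734872]
jaw [600.13673779  51.72178795]
jaw [588.83874181 118.46028568]
```

Chuck centre is about (575,82), yaw about 0.17, joint about 1.13, and the handle is about (458,125). Opening needs a push towards -y.

```bash
python3 -m handwheel '[[[18,42,0,0,0,-2.3,-1],[18,42,0,0,0,-2.3,-1],[18,42,0,0,0,-2.3,-1],[18,42,0,0,0,-2.3,-1],[18,42,0,0,0,-2.3,-1],[18,42,0,0,0,-2.3,-1],[18,42,0,0,0,-2.3,-1],[18,42,0,0,0,-2.5,-1]]]' 30
python3 -m handwheel '[[[18,42,0,0,0,0,-1],[18,42,0,0,0,0,-1],[18,42,0,0,0,0,-1],[18,42,0,0,0,0,-1],[18,42,0,0,0,0,-1],[18,42,0,0,0,0,-1],[18,42,0,0,0,0,-1],[18,42,0,0,0,0,-1]]]'; python3 -m handwheel '[[[0,0,-5,0,0,0,-1],[0,0,0,0,0,0,-1]]]'
```

```text
time_s: 1.2
eef_pos: [311.8, -160.2, 216.0]
ee_rot: [0.0, 1.0, -0.001, 0.0]
force: [0.4, -0.2, 0.0]
grip_width: -0.002
grip_force: 0.0
time_s: 2.2
eef_pos: [455.9, 176.0, 215.9]
ee_rot: [0.0, 1.0, 0.0, -0.0]
force: [0.8, -0.3, -0.2]
grip_width: -0.0
grip_force: 0.0
time_s: 2.45
eef_pos: [455.0, 174.1, 210.4]
ee_rot: [0.0, 1.0, 0.0, -0.001]
force: [-0.4, -1.0, -0.0]
grip_width: -0.002
grip_force: 0.0
```

```bash
python3 -m handwheel '[[[0,0,-35,0,0,0,-1],[0,0,-35,0,0,0,-1],[0,0,-35,0,0,0,-1],[0,0,-35,0,0,0,-1],[0,-10,0,0,0,0,-1],[0,-10,0,0,0,0,-1],[0,-8,0,0,0,0,-1]]]' 
python3 -m handwheel '[[[0,-8,0,0,0,0,-1],[0,-8,0,0,0,0,-1],[0,-8,0,0,0,0,-1],[0,-8,0,0,0,0,-1]]]'
python3 -c "
from h import *
c=capture('top');cv2.imwrite('pics/t2.png',cv2.resize(c['image'][160:280,220:380,::-1],(800,600)))"
```

```text
time_s: 3.32
eef_pos: [455.7, 145.9, 72.3]
ee_rot: [-0.001, 1.0, -0.001, 0.0]
force: [-2.7, 4.8, 1.5]
grip_width: 0.001
grip_force: 2.4
time_s: 3.82
eef_pos: [455.4, 114.0, 71.6]
ee_rot: [-0.0, 1.0, -0.0, 0.0]
force: [-2.8, 4.1, 0.3]
grip_width: -0.003
grip_force: 1.8
```

View pics/t2.png

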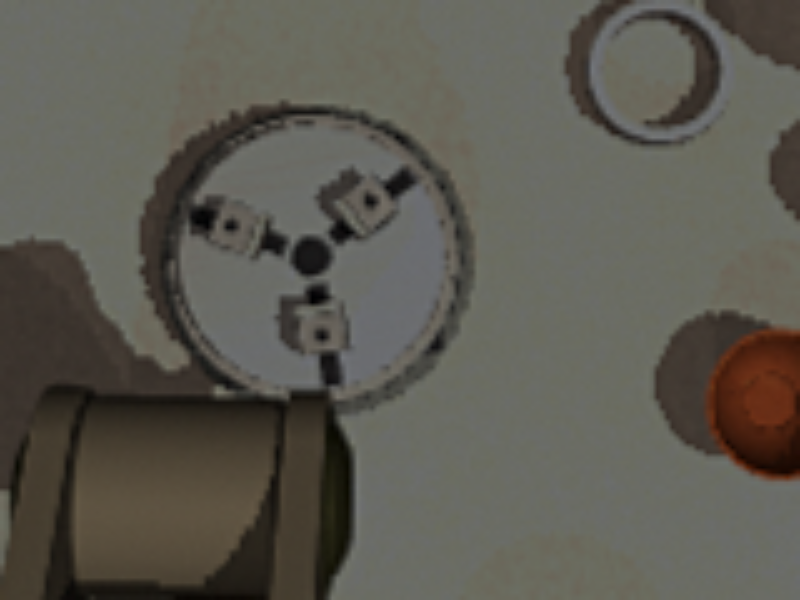

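```bash
python3 -m handwheel '[[[-1,-9,0,0,0,0,-1],[-1,-9,0,0,0,0,-1],[0,-9,0,0,0,0,-1],[1,-9,0,0,0,0,-1],[2,-9,0,0,0,0,-1],[2,-9,0,0,0,0,-1],[3,-9,0,0,0,0,-1],[3,-9,0,0,0,0,-1]]]' 
python3 -m handwheel '[[[0,0,0,0,0,0,-1],[0,20,0,0,0,0,-1],[0,0,40,0,0,0,-1],[0,0,45,0,0,0,-1],[0,0,45,0,0,0,1],[0,-40,15,0,0,0,1],[0,-45,0,0,0,0,1],[0,-45,0,0,0,0,1]]]'
python3 -m handwheel '[[[0,-45,0,0,0,0,1],[0,-45,0,0,0,0,1],[0,-45,0,0,0,0,1],[0,0,0,0,0,0,1]]]'
python3 - <<'E'
from h import *
t=capture("top");s=capture("side")
A=lambda im,x,y,w,h:cv2.convertScaleAbs(cv2.resize(im[y:y+h,x:x+w,::-1],(400,300),interpolation=cv2.INTER_CUBIC),alpha=1.7)
cv2.imwrite("pics/c3.png",np.vstack([np.hstack([A(t["image"],240,176,112,84),A(t["image"],410,205,60,45)]),np.hstack([A(s["image"],290,145,80,60),A(s["image"],165,225,80,60)])]))
E
```

```text
time_s: 4.88
eef_pos: [465.3, 42.1, 71.1]
ee_rot: [-0.0, 1.0, 0.0, 0.001]
force: [4.1, 7.4, 0.4]
grip_width: -0.002
grip_force: 3.3
time_s: 5.88
eef_pos: [463.7, -69.1, 215.7]
ee_rot: [0.0, 1.0, 0.0, -0.001]
force: [-0.1, -0.3, -0.4]
grip_width: 0.851
grip_force: 0.0
time_s: 6.38
eef_pos: [463.5, -204.9, 215.1]
ee_rot: [-0.0, 1.0, -0.002, -0.001]
force: [-0.3, 1.1, -0.2]
grip_width: 1.001
grip_force: 0.0
```

View pics/c3.png

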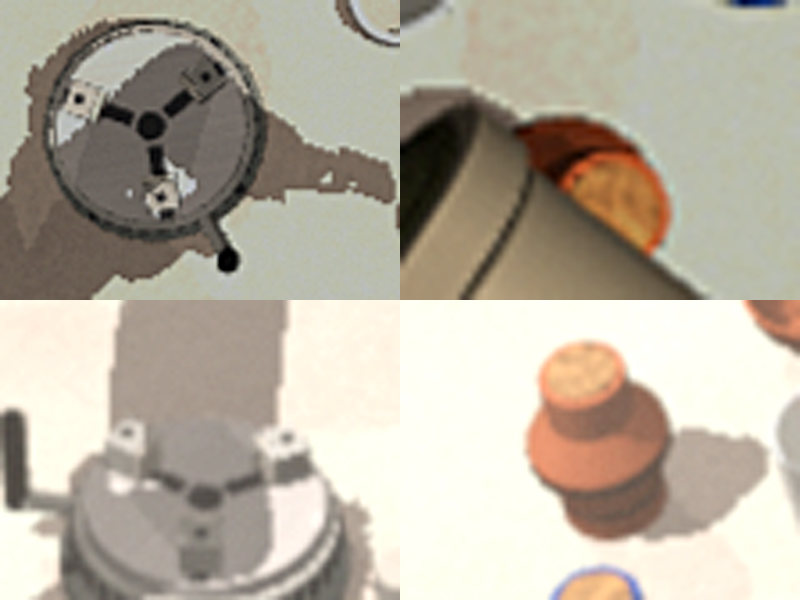

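Jaws are wide open and the handle is now at top px (304,249). Bed hole: top (282.3,210.7), side (330.8,184.2). Jar rim: top (442.1,236), side (201.7,239.8).

Run:
```python
from h import *
t=capture("top");s=capture("side")
print(ray(t,282.3,210.7,60),ray(s,330.8,184.2,60));print(ray(t,442.1,236,115),ray(s,201.7,239.8,115));print("h",ray(t,303.8,248.6,105))
# silhouettes of jar in side (orange) and top
for z in(0,115):print(proj(s,[[508,-364,z]]),proj(t,[[508,-364,z]]))
```

```text
[575.80995339  80.86476487] [573.93400741  81.50902452]
[ 508.58255947 -364.34348096] [ 510.19567035 -363.02208682]
h [469.07477299  16.28126299]
[[207.88904893 265.30419599]] [[428.08401056 235.84295731]]
[[200.92460735 239.56999041]] [[441.98063474 236.21104259]]
```

```bash
python3 -m handwheel '[[[11,-40,0,0,0,0,1],[11,-40,0,0,0,0,1],[11,-40,0,0,0,0,1],[12,-39,0,0,0,0,1],[0,0,-30,0,0,0,1],[0,0,-30,0,0,0,1],[0,0,-30,0,0,0,1],[0,0,0,0,0,0,1]]]' 
python3 -c "
from h import *
s=capture('side');t=capture('top')
A=lambda im,x,y,w,h:cv2.convertScaleAbs(cv2.resize(im[y:y+h,x:x+w,::-1],(400,300),interpolation=cv2.INTER_CUBIC),alpha=1.7)
cv2.imwrite('pics/c4.png',np.hstack([A(t['image'],390,200,80,60),A(s['image'],145,190,120,90)]))"
```

```text
time_s: 7.58
eef_pos: [509.1, -359.8, 124.2]
ee_rot: [-0.002, 1.0, 0.001, -0.002]
force: [-0.7, 0.1, 0.4]
grip_width: 1.0
grip_force: 0.0
```

View pics/c4.png

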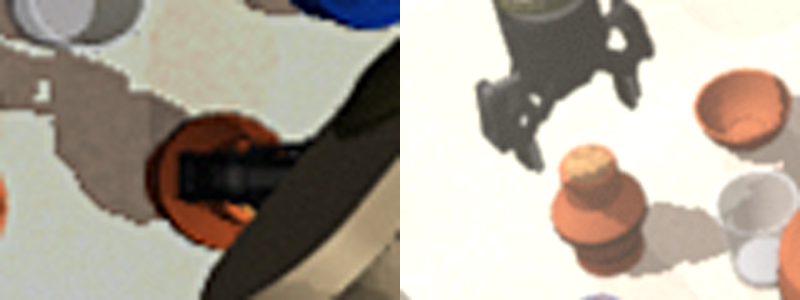

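Run:
```python
from h import *
s=capture("side")
for z in(116,129,142,155):
    print(z,[(np.round((p-[145,190])*10/3+[400,0])).tolist() for p in proj(s,[[509,-360-48,z],[509,-360+48,z]])])
```

```text
116 [[542.0, 195.0], [638.0, 131.0]]
129 [[539.0, 185.0], [635.0, 120.0]]
142 [[536.0, 175.0], [633.0, 110.0]]
155 [[533.0, 164.0], [631.0, 99.0]]
```

```bash
python3 -m handwheel '[[[0,-4,-12,0,0,0,1],[0,0,-12,0,0,0,1],[0,0,-10,0,0,0,1],[0,0,0,0,0,0,0],[0,0,0,0,0,0,-1],[0,0,0,0,0,0,-1],[0,0,0,0,0,0,-1],[0,0,0,0,0,0,-1]]]' 30
python3 -c "
from h import *
s=capture('side');t=capture('top')
A=lambda im,x,y,w,h:cv2.convertScaleAbs(cv2.resize(im[y:y+h,x:x+w,::-1],(400,300),interpolation=cv2.INTER_CUBIC),alpha=1.7)
cv2.imwrite('pics/c5.png',np.hstack([A(s['image'],165,210,80,60),A(s['image'],145,190,120,90)]))"
```

```text
time_s: 8.72
eef_pos: [509.8, -365.6, 92.7]
ee_rot: [0.0, 1.0, 0.0, 0.0]
force: [0.2, 1.6, 5.7]
grip_width: 0.535
grip_force: 31.1
```

View pics/c5.png

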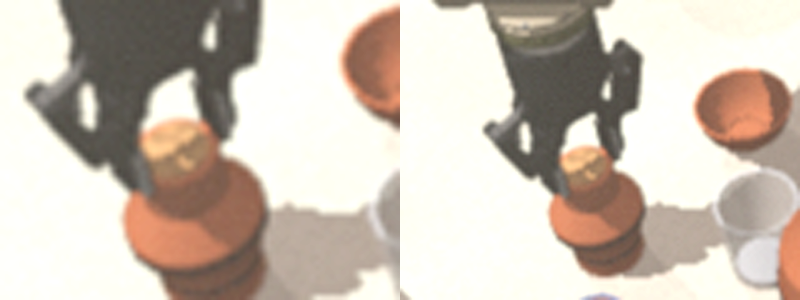

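The fingers hold the neck well: the left fingertip is at the neck's base and the width of 0.535 matches a 48 mm neck. Next I lift and carry.

```bash
python3 -m handwheel '[[[0,0,8,0,0,0,-1],[0,0,20,0,0,0,-1],[0,0,30,0,0,0,-1],[0,0,30,0,0,0,-1],[0,0,25,0,0,0,-1],[0,0,12,0,0,0,-1],[2,12,0,0,0,0,-1],[3,25,0,0,0,0,-1]]]' 
python3 -m handwheel '[[[6,40,0,0,0,0,-1],[6,40,0,0,0,0,-1],[6,40,0,0,0,0,-1],[6,40,0,0,0,0,-1],[6,40,0,0,0,0,-1],[6,40,0,0,0,0,-1],[6,40,0,0,0,0,-1],[6,40,0,0,0,0,-1]]]' 
python3 -m handwheel '[[[6,40,0,0,0,0,-1],[4,30,0,0,0,0,-1],[2,15,0,0,0,0,-1],[1,5,0,0,0,0,-1],[0,0,0,0,0,0,-1],[0,0,0,0,0,0,-1]]]' 
python3 -c "
from h import *
s=capture('side')
A=lambda im,x,y,w,h:cv2.convertScaleAbs(cv2.resize(im[y:y+h,x:x+w,::-1],(800,600),interpolation=cv2.INTER_CUBIC),alpha=1.7)
cv2.imwrite('pics/c6.png',A(s['image'],270,110,120,90))"
```

```text
time_s: 9.82
eef_pos: [514.1, -327.7, 215.3]
ee_rot: [-0.001, 1.0, -0.0, -0.001]
force: [0.8, 0.2, -3.9]
grip_width: 0.539
grip_force: 31.7
time_s: 10.82
eef_pos: [561.7, -6.4, 215.6]
ee_rot: [-0.0, 1.0, 0.0, -0.001]
force: [1.2, -0.5, -4.0]
grip_width: 0.536
grip_force: 31.7
time_s: 11.58
eef_pos: [575.5, 80.5, 216.9]
ee_rot: [0.0, 1.0, -0.0, -0.0]
force: [0.5, -0.2, -3.2]
grip_width: 0.54
grip_force: 31.7
```

View pics/c6.png

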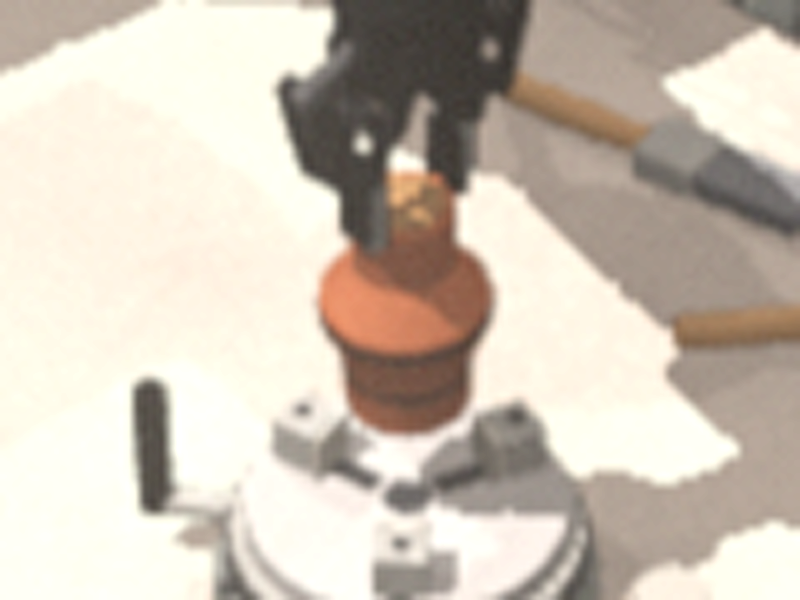

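The jar is upright in the grip, with its foot at (407,405) above the bed hole at (407,493). I lower it between the jaws.

```bash
python3 -m handwheel '[[[0,0,-15,0,0,0,-1],[0,0,-15,0,0,0,-1],[0,0,-15,0,0,0,-1],[0,0,-9,0,0,0,-1],[0,0,-5,0,0,0,-1],[0,0,-2,0,0,0,-1],[0,0,0,0,0,0,-1]]]' 
python3 -m handwheel '[[[0,0,-1,0,0,0,-1],[0,0,0,0,0,0,-1]]]';python3 -m handwheel '[[[0,0,-1,0,0,0,-1],[0,0,0,0,0,0,-1]]]'
```

```text
time_s: 12.5
eef_pos: [575.7, 81.4, 156.2]
ee_rot: [0.0, 1.0, 0.0, 0.0]
force: [-0.0, -0.3, -4.1]
grip_width: 0.531
grip_force: 31.7
time_s: 12.75
eef_pos: [575.6, 81.4, 155.1]
ee_rot: [0.0, 1.0, 0.0, 0.0]
force: [0.2, -0.2, -3.4]
grip_width: 0.538
grip_force: 31.7
time_s: 13.0
eef_pos: [575.5, 81.4, 153.9]
ee_rot: [0.0, 1.0, 0.0, -0.0]
force: [-0.1, 0.2, -3.7]
grip_width: 0.535
grip_force: 31.7
```

```bash
python3 -m handwheel '[[[0,0,-1,0,0,0,-1],[0,0,0,0,0,0,-1]]]'|grep -E "pos|^force";python3 -m handwheel '[[[0,0,-1,0,0,0,-1],[0,0,0,0,0,0,-1]]]'|grep -E "pos|^force"
```

```text
eef_pos: [575.5, 81.4, 153.0]
force: [-0.4, -0.0, -3.7]
eef_pos: [575.9, 81.5, 152.7]
force: [-0.1, 1.3, 3.5]
```

```bash
python3 -m handwheel '[[[0,0,0,0,0,0,0.3],[0,0,0,0,0,0,0.6],[0,0,0,0,0,0,1],[0,0,0,0,0,0,1],[0,0,0,0,0,0,1]]]'
python3 -m handwheel '[[[0,0,15,0,0,0,1],[0,0,30,0,0,0,1],[0,0,35,0,0,0,1],[0,0,20,0,0,0,1],[0,0,0,0,0,0,1]]]'
python3 -c "
from h import *
s=capture('side')
A=lambda im,x,y,w,h:cv2.convertScaleAbs(cv2.resize(im[y:y+h,x:x+w,::-1],(800,600),interpolation=cv2.INTER_CUBIC),alpha=1.7)
cv2.imwrite('pics/c7.png',A(s['image'],270,110,120,90))"
```

```text
time_s: 14.12
eef_pos: [575.5, 81.4, 152.0]
ee_rot: [0.0, 1.0, 0.0, 0.0]
force: [-0.7, -0.4, 0.4]
grip_width: 1.003
grip_force: 0.0
time_s: 14.75
eef_pos: [576.1, 81.4, 254.1]
ee_rot: [0.0, 1.0, 0.0, 0.002]
force: [-0.1, -0.6, -1.4]
grip_width: 1.001
grip_force: 0.0
```

View pics/c7.png

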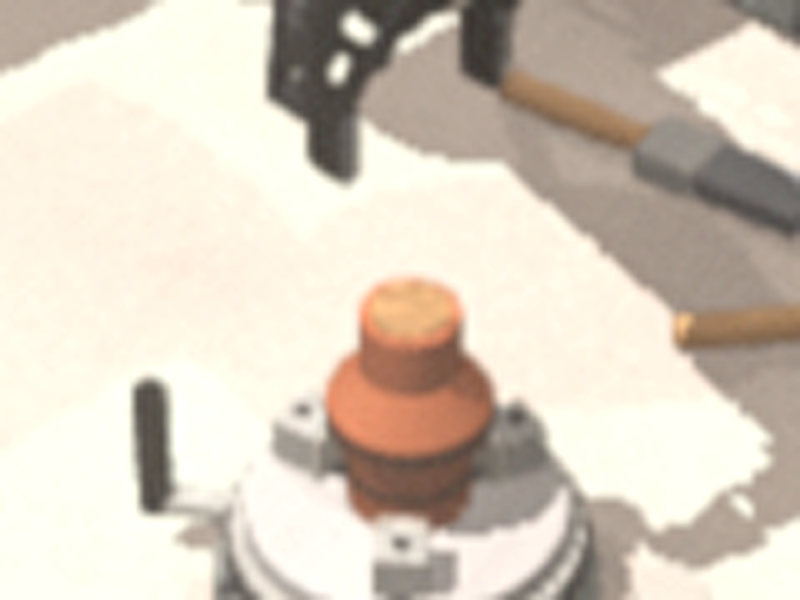

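The jar stands upright between the open jaws, let go. Now to the -y side of the handle with the fingers shut.

```bash
python3 -m handwheel '[[[-28,-28,0,0,0,0,1],[-28,-28,0,0,0,0,-1],[-28,-28,0,0,0,0,-1],[-28,-27,0,0,0,0,-1],[0,0,-40,0,0,0,-1],[0,0,-50,0,0,0,-1],[0,0,-50,0,0,0,-1],[0,0,-43,0,0,0,-1]]]' 
python3 -m handwheel '[[[0,0,0,0,0,0,-1],[0,9,0,0,0,0,-1],[0,9,0,0,0,0,-1],[0,8,0,0,0,0,-1],[0,8,0,0,0,0,-1],[-1,8,0,0,0,0,-1]]]'
python3 -m handwheel '[[[-2,8,0,0,0,0,-1],[-2,8,0,0,0,0,-1],[-2,8,0,0,0,0,-1]]]'
```

```text
time_s: 15.8
eef_pos: [462.4, -29.2, 66.6]
ee_rot: [-0.0, 1.0, 0.0, -0.001]
force: [0.9, 0.1, 0.6]
grip_width: 0.0
grip_force: 0.0
time_s: 16.55
eef_pos: [461.8, 12.5, 69.3]
ee_rot: [0.001, 1.0, 0.001, -0.001]
force: [-5.2, -5.5, -0.6]
grip_width: -0.005
grip_force: 2.8
time_s: 16.92
eef_pos: [455.8, 36.7, 69.2]
ee_rot: [0.0, 1.0, 0.0, -0.001]
force: [-2.7, -4.8, -1.0]
grip_width: 0.001
grip_force: 2.0
```

```bash
python3 -m handwheel '[[[0,5,0,0,0,0,-1],[0,5,0,0,0,0,-1],[0,3,0,0,0,0,-1]]]'|grep -E "pos|^force";for i in 1; do python3 -m handwheel '[[[0,2,0,0,0,0,-1],[0,0,0,0,0,0,-1]]]'|grep -E "pos|^force"; done;  python3 -m handwheel '[[[0,2,0,0,0,0,-1],[0,0,0,0,0,0,-1]]]'|grep -E "pos|^force"
```

```text
eef_pos: [456.6, 49.7, 69.1]
force: [-2.6, -3.9, -0.0]
eef_pos: [456.7, 51.6, 69.1]
force: [-1.0, -1.8, -0.8]
eef_pos: [456.5, 53.5, 69.0]
force: [-2.4, -3.2, 0.1]
```

```bash
python3 -m handwheel '[[[0,2,0,0,0,0,-1],[0,0,0,0,0,0,-1]]]'|grep -E "pos|^force"; python3 -m handwheel '[[[0,1,0,0,0,0,-1],[0,0,0,0,0,0,-1]]]'|grep -E "pos|^force"; python3 -m handwheel '[[[0,1,0,0,0,0,-1],[0,0,0,0,0,0,-1]]]'|grep -E "pos|^force"
```

```text
eef_pos: [456.5, 55.6, 69.0]
force: [-1.5, -2.8, 0.7]
eef_pos: [456.5, 56.5, 69.0]
force: [-1.8, -3.1, -0.4]
eef_pos: [456.4, 57.4, 69.0]
force: [-2.0, -4.5, 0.5]
```

```bash
python3 -m handwheel '[[[0,1,0,0,0,0,-1],[0,0,0,0,0,0,-1]]]'|grep -E "pos|^force"; python3 -m handwheel '[[[0,1,0,0,0,0,-1],[0,0,0,0,0,0,-1]]]'|grep -E "pos|^force"
```

```text
eef_pos: [456.4, 58.4, 69.0]
force: [-1.5, -4.1, 0.3]
eef_pos: [456.4, 59.4, 68.9]
force: [-2.5, -3.2, -0.2]
```

```bash
python3 -m handwheel '[[[0,1,0,0,0,0,-1],[0,0,0,0,0,0,-1]]]'|grep -E "pos|^force"; python3 -m handwheel '[[[0,1,0,0,0,0,-1],[0,0,0,0,0,0,-1]]]'|grep -E "pos|^force"
```

```text
eef_pos: [456.4, 60.5, 68.9]
force: [-2.9, -3.1, 0.3]
eef_pos: [456.4, 61.5, 68.9]
force: [-2.1, -3.3, 0.1]
```

```bash
python3 -m handwheel '[[[0,1,0,0,0,0,-1],[0,0,0,0,0,0,-1]]]'|grep -E "pos|^force"; python3 -m handwheel '[[[0,1,0,0,0,0,-1],[0,0,0,0,0,0,-1]]]'|grep -E "pos|^force"
```

```text
eef_pos: [456.4, 62.3, 68.9]
force: [-2.1, -4.4, -0.3]
eef_pos: [456.4, 63.0, 68.9]
force: [-2.6, -8.2, -0.3]
```

```bash
python3 -m handwheel '[[[0,0.5,0,0,0,0,-1],[0,0,0,0,0,0,-1],[0,0,0,0,0,0,-1]]]'|grep -E "pos|^force"
```

```text
eef_pos: [456.4, 63.3, 68.9]
force: [-3.5, -9.2, -0.1]
```

```bash
python3 -m handwheel '[[[0,0.4,0,0,0,0,-1],[0,0,0,0,0,0,-1],[0,0,0,0,0,0,-1]]]'|grep -E "pos|^force"
```

```text
eef_pos: [456.5, 63.5, 69.0]
force: [-3.1, -10.3, 0.2]
```

Firm at about 10 N. I back off gently, rise clear, and check.

```bash
python3 -m handwheel '[[[0,-3,0,0,0,0,-1],[0,-15,0,0,0,0,-1],[0,-15,0,0,0,0,-1],[0,0,40,0,0,0,-1],[0,0,50,0,0,0,-1],[0,-40,50,0,0,0,-1],[0,-50,0,0,0,0,-1],[0,-50,0,0,0,0,-1]]]'|grep -E "pos|^force"
python3 -m handwheel '[[[0,-40,0,0,0,0,-1],[0,0,0,0,0,0,-1],[0,0,0,0,0,0,-1]]]'
python3 -c "
from h import *
s=capture('side');t=capture('top')
A=lambda im,x,y,w,h:cv2.convertScaleAbs(cv2.resize(im[y:y+h,x:x+w,::-1],(400,300),interpolation=cv2.INTER_CUBIC),alpha=1.7)
cv2.imwrite('pics/c8.png',np.hstack([A(s['image'],280,130,100,75),A(t['image'],240,176,112,84)]))"
```

```text
eef_pos: [456.4, -110.0, 208.5]
force: [0.6, -0.4, -0.8]
time_s: 22.18
eef_pos: [456.3, -147.7, 207.7]
ee_rot: [-0.0, 1.0, -0.0, 0.0]
force: [0.6, -0.0, 1.3]
grip_width: 0.004
grip_force: 0.0
```

View pics/c8.png

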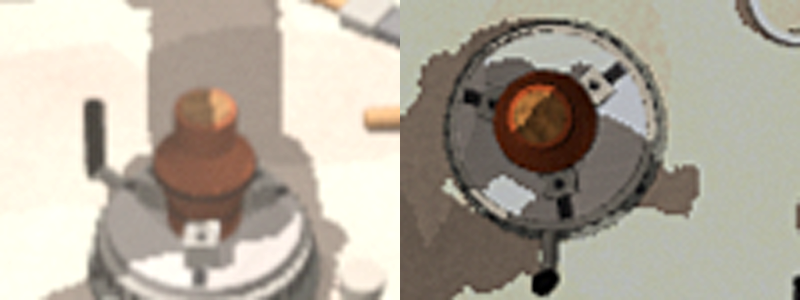

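The jar is upright and centred, with all three jaws against its foot. The handle stayed put at crop (545,280), and the arm is clear.

```bash
python3 -c "
from rig import *
print(finish_job())"
```

```text
the job is handed in; nothing more can be done
None
```

The jar is upright on the chuck's bed with all three jaws closed on its foot by a push of about 10 N, and the arm is clear; I handed the job in at about 22 s, and no verdict came back.

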